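# File washed drying trays into a packed caddy

## Robot

A 7-joint arm with a two-finger parallel gripper is mounted at the origin on the work surface. World frame = base frame: x ahead of the robot, y to its left, z up, the work surface at z = 0. Lengths are in m, angles in rad, forces in N, time in s.
With the tool pointing down it reaches from about 0.4 to 0.875 m from the base axis. Payload 19.3 kg.
Tool frame: the origin (TCP) lies midway between the tips of the shut fingers; the grasp point (between the pads) lies 19 mm behind it; z points along the fingers, y is the line along which they close (so a half turn about z gives the same grasp; the last joint's range is limited). The gripper opens to 85 mm and grips with 20 to 120 N. Pads are 22 mm wide; open, the fingers measure 114 mm over their backs; the gripper's body (76 mm by 85 mm) begins 54 mm behind the grasp point. The pads swing forward as they close: fully open they stand 13 mm farther back than shut.
Start: joints at [-1.404, 0.521, -0.036, 1.599, 0.021, 1.021, -0.113], TCP at [0.147, 0.608, 0.231] pointing down, gripper open.
Joint ranges: [-2.91, 2.91], [-0.3, 2.13], [-1.5, 1.42], [0.17, 2.43], [-1.26, 4.41], [0.16, 1.93], [-2.52, 2.52]. Speed limits (rad/s): [1.89, 1.89, 2.39, 2.39, 3.01, 3.01, 3.01].

## Interface

Orientations are given as [roll, pitch, yaw] about the fixed x, y, z axes, in that order (R = Rz(yaw) Ry(pitch) Rx(roll)).
In Python, from workcell import * gives the robot as it stands. The module is installed in compiled form; this text tells all that it offers.
- The arm moves only by the tool play_rows, never from a script. Its argument "deltas" is a list of rows, each a list of 7 numbers: the shift along the tool's x, y, z in units of 500 mm (1.0 is 500 mm), then the turn, a rotation vector about the tool's x, y, z in units of 120 degrees (1.0 is 120 degrees), then the closure, from 0 (fully open) to 1 (shut). A call has 1 to 10 rows; each row is the pose to reach, as a shift and turn from the pose commanded when the call began, along the tool's axes at that moment; what a row does not reach only later rows make up. A row lasts 1/10 s, in which the tool goes at most 50 mm and 8.59 degrees, less where a joint would pass 70% of its speed; a pose out of reach is approached as far as the arm can. A call with a number of a shift or a turn outside -1 to 1 is refused whole. A call with a gripper value outside its range is refused whole. The fingers move at their own pace and stop on an object; "newtons" is the grip in N (left out, the last holds). Time passes only in rows, so rows that repeat a pose let the fingers close. It gives the time, the measured TCP pose, the force, the opening and the grip force at its end, in the units of the state.
- observe(): the state, without advancing time (a new reading comes with each control period).
- grab_frame(name): name is "side" or "top" or "wrist"; returns the picture (384x512x3 uint8, red, green, blue); there is no depth.
- get_calibration(name): a dict with "fovy" (degrees; the focal length in pixels is half the picture's height over the tangent of half this angle, whatever the lens; pixels are square), "cx", "cy" (the principal point, pixels), "xyz" and "rotation" of the camera in the world. Camera axes: x right, y down, z forward; pixel columns grow to the right and rows downward; lengths in m; the calibration is good to about 2 mm. A picture is of the moment at which its call begins: read the wrist's pose just before it. get_calibration takes no time and is no camera call; for the wrist camera it gives the pose at the moment of the call.
- job_done(): hands the job in; it is judged then, once.
The state is a dict: "clock": time; "qpos": joint angles; "qd": joint speeds; "joint_efforts": joint torques, N m; "position": TCP position; "tool_rot": TCP orientation; "force": force on the tool from outside, world axes, zero at the start; "moment": the same for the moment, N m; "grip_width": finger opening in m; "finger_force": force on a finger pad.
Only numpy, scipy, OpenCV 4.12 (cv2) and the standard library are available. Lean on these libraries where they do the work, as an engineer would, in place of code of your own. Each camera call takes 0.05 s, during which the arm holds its last target. There are 200 camera calls.

## Task

Put the two washed drying trays from the white drip stand back into the blue caddy, on edge with their tabs up like the others, each directly behind (on the side away from the robot) the tray with the same tab colour: work each one in between its two neighbours until it stands fully home on the caddy floor, without dropping it. Do not pull out the trays already in the caddy, leave them all standing on its floor, and do not disturb the jar, the bowl or the brush.

Things in the scene. Friction and masses are not known exactly. Their poses are not given: they have to be found in the camera images.
- caddy: fixed blue steel caddy, open on top. Origin: centre of underside; z up, x away from the robot along the row of trays, y along their width. Floor 5 thick; two bays, each 90 long (x), 152 wide (y), centred at x = -47 and +47; 3 loose trays stand in each, gaps of 4 to 11 between them (less than a tray), but the steel is slippery: they lean and slide apart. Walls 4 thick: ends and middle 64 high, sides 45 with a rail up to 64.
- stand: fixed white drip stand, on either side of the robot (the caddy on the other). Origin: centre of underside; z up. Base 130 (x) by 150 (y), 8 thick; slots at x = -35 and +35 mm, 24 wide between ridges 33 above the table, open upwards and at the ends. A washed tray stands on the base in each slot.
- wash_green_center (a point): washed tray, green tab, on edge in the stand, 0.14 to 0.26 kg. Origin: its centre, 56 mm above its lower edge; z up to the tab, x through the thickness, y along the width. Body 140 (y) wide, 75 tall, 20 (x) thick from 10 to 55 mm above the lower edge, tapering to 12 at the lower edge and to 8 at 75. Tab mid-top: 30 (y) wide, 8 (x) thick, from 75 to 112 mm above the lower edge
- wash_yellow_center (a point): the other washed tray, yellow tab, in the stand. Same shape, size, axes and origin as wash_green_center; 0.14 to 0.26 kg. 
- rack_green_center (a point): tray with green tab standing loose in the caddy from the start: first or second from the robot in either bay. Same shape, size, axes and origin as wash_green_center; 0.14 to 0.26 kg. 
- rack_yellow_center (a point): tray with yellow tab standing loose in the caddy from the start: first or second from the robot in the other bay than the green one. Same shape, size, axes and origin as wash_green_center; 0.14 to 0.26 kg. 
- rack_black1_center (a point): tray with black tab standing loose in the caddy from the start. Same shape, size, axes and origin as wash_green_center; 0.14 to 0.26 kg. 
- rack_black2_center (a point): tray with black tab standing loose in the caddy from the start, farthest from the robot in its bay. Same shape, size, axes and origin as wash_green_center; 0.14 to 0.26 kg. 
- rack_black3_center (a point): tray with black tab standing loose in the caddy from the start. Same shape, size, axes and origin as wash_green_center; 0.14 to 0.26 kg. 
- rack_black4_center (a point): tray with black tab standing loose in the caddy from the start, farthest from the robot in its bay. Same shape, size, axes and origin as wash_green_center; 0.14 to 0.26 kg. 
- wash_green: the washed green-tabbed tray: origin at the middle of its lower edge, axes as its centre point
- wash_yellow: the washed yellow-tabbed tray: origin at the middle of its lower edge, axes as its centre point
- jar_mid (a point): bystander: amber glass jar with steel cap, 68 diameter, 130 tall, between caddy and stand; this point is its middle, 65 above the table
- bowl: bystander: white bowl of apples, 112 diameter, about 56 tall with the apples, on the robot's side; origin at the centre of its underside
- brush_grip (a point): bystander: blue brush 160 long lying on the table beyond the caddy and stand; this point is on its handle
Not all that is in view belongs to the job. Leave any purple look-alike of the part that bears rack_black3_center alone.

How it is judged:
At the end, for the whole second after the job is handed in: All six trays stand on the caddy floor (within 7 mm of seated height, 12 mm of its middle sideways, under 0.25 rad tilt); each washed tray is at rest directly behind the caddy tray of its own colour (centres 10 to 32 mm apart) and square to the caddy within 0.15 rad (z of rack_green_center in the frame of caddy between 0.052 and 0.068 m and angle between each of rack_green_center, rack_black1_center, rack_black2_center, rack_yellow_center, rack_black3_center, rack_black4_center, wash_green_center, wash_yellow_center's own z axis and vertical below 0.25 rad and x of rack_green_center in the frame of caddy between -0.092 and 0.092 m and y of rack_green_center in the frame of caddy between -0.012 and 0.012 m and z of rack_black1_center in the frame of caddy between 0.052 and 0.068 m and x of rack_black1_center in the frame of caddy between -0.092 and 0.092 m and y of rack_black1_center in the frame of caddy between -0.012 and 0.012 m and z of rack_black2_center in the frame of caddy between 0.052 and 0.068 m and x of rack_black2_center in the frame of caddy between -0.092 and 0.092 m and y of rack_black2_center in the frame of caddy between -0.012 and 0.012 m and z of rack_yellow_center in the frame of caddy between 0.052 and 0.068 m and x of rack_yellow_center in the frame of caddy between -0.092 and 0.092 m and y of rack_yellow_center in the frame of caddy between -0.012 and 0.012 m and z of rack_black3_center in the frame of caddy between 0.052 and 0.068 m and x of rack_black3_center in the frame of caddy between -0.092 and 0.092 m and y of rack_black3_center in the frame of caddy between -0.012 and 0.012 m and z of rack_black4_center in the frame of caddy between 0.052 and 0.068 m and x of rack_black4_center in the frame of caddy between -0.092 and 0.092 m and y of rack_black4_center in the frame of caddy between -0.012 and 0.012 m and z of wash_green_center in the frame of caddy between 0.052 and 0.068 m and x of wash_green_center in the frame of caddy between -0.092 and 0.092 m and y of wash_green_center in the frame of caddy between -0.012 and 0.012 m and z of wash_yellow_center in the frame of caddy between 0.052 and 0.068 m and x of wash_yellow_center in the frame of caddy between -0.092 and 0.092 m and y of wash_yellow_center in the frame of caddy between -0.012 and 0.012 m and x of wash_green_center in the frame of rack_green_center between 0.01 and 0.032 m and angle between the y axis of each of wash_green_center, wash_yellow_center and the y axis of caddy, either way round below 0.15 rad and linear speed of each of wash_green, wash_yellow below 0.02 m/s and x of wash_yellow_center in the frame of rack_yellow_center between 0.01 and 0.032 m); the robot touches nothing.
It fails at once if the glass jar is shifted by more than 30 mm or tipped (distance of jar_mid from where it was at the start of the episode above 0.03 m or angle between jar_mid's own z axis and vertical above 0.3 rad).
It fails at once if the bowl is shifted by more than 30 mm (distance of bowl from where it was at the start of the episode above 0.03 m).
It fails at once if the brush is shifted by more than 40 mm (distance of brush_grip from where it was at the start of the episode above 0.04 m).
It fails at once if a tray that was already in the caddy is lifted by more than 40 mm (z of any of rack_green_center, rack_black1_center, rack_black2_center, rack_yellow_center, rack_black3_center, rack_black4_center in the frame of caddy above 0.101 m).
It fails at once if a washed tray is dropped (falls faster than 0.6 m/s with no finger on it) ((contact force between the fingers and wash_green below 0.05 N and linear speed of wash_green above 0.6 m/s) or (contact force between the fingers and wash_yellow below 0.05 N and linear speed of wash_yellow above 0.6 m/s)).
It also fails if it takes over 72 s, if anything falls off the work surface, if the arm or the gripper's body presses on something with over 40 N, if the wrist force passes 120 N, or if a joint passes its speed limit or range.

## Working session

There is one attempt and no reset: what is moved stays moved. The work goes in short steps, Python scripts to look and compute and a tool call to move; the robot and the scene stay as the last step left them, time stands still between calls to the robot, and variables do not carry over. Pictures are saved under pics/ and viewed, at most 10 in all, crops included, and the job is handed in when it is done.

Besides the shell and the picture viewer there is one more tool, called after "Request:" as name([rows], argument=value, ...), one row to a line, values as JSON. play_rows: Moves the arm, as the interface text tells. Its arguments: {"type":"object","properties":{"deltas":{"type":"array"},"newtons":{"type":"number"}},"required":["deltas"]}

```bash
mkdir -p pics; python3 - <<'E'
from workcell import *
import cv2
for n in("top","side","wrist"):
    c=get_calibration(n);f=grab_frame(n)
    cv2.imwrite(f"pics/{n}0.png",f[:,:,::-1]);print(n,c)
    cv2.imwrite(f"/tmp/{n}.png",f[:,:,::-1])
a=[cv2.imread(f"/tmp/{n}.png") for n in("top","side")]
cv2.imwrite("pics/top0x.png",cv2.resize(a[0],(800,600),interpolation=cv2.INTER_CUBIC))
cv2.imwrite("pics/side0x.png",cv2.resize(a[1],(800,600),interpolation=cv2.INTER_CUBIC))
s=observe();print(s)
E
```

```text
top {'fovy': 46.704881654838054, 'cx': 253.74236494825297, 'cy': 191.92788327461295, 'xyz': array([ 0.44117752, -0.09004509,  1.02523043]), 'rotation': array([-2.9788551 , -0.02516944, -1.56074636])}
side {'fovy': 53.32665889445977, 'cx': 254.44572742631095, 'cy': 187.77767345781933, 'xyz': array([ 0.47005057, -0.78504197,  0.61109566]), 'rotation': array([-2.2283053 , -0.00590439, -0.1902414 ])}
wrist {'fovy': 67.60088071160182, 'cx': 259.6628713173526, 'cy': 189.07526334345522, 'xyz': array([0.07266417, 0.62379674, 0.37229939]), 'rotation': array([2.84233712e+00, 8.63155907e-04, 1.33388802e+00])}
{'clock': 0.15, 'qpos': array([-1.40418781,  0.52186655, -0.03630434,  1.59987605,  0.02121783,
        1.02110331, -0.11281791]), 'qd': array([ 0.00068735, -0.00233273, -0.00154201, -0.00401214, -0.00201261,
        0.00016734,  0.00088885]), 'joint_efforts': array([ 2.21980496e-03, -9.27381063e+01,  1.98106684e+00, -3.70060265e+01,
        1.80810085e-02,  6.21373532e-03,  2.91248327e-06]), 'position': array([0.14661308, 0.60729743, 0.23086514]), 'tool_rot': array([-3.14072881e+00,  8.52205423e-05,  2.90474323e+00]), 'force': array([ 0.20467647,  0.37116012, -0.96722162]), 'moment': array([-0.00531526, -0.01712567, -0.04540138]), 'finger_force': 0.0, 'grip_width': 0.08515419330377716}
```

View pics/top0x.png

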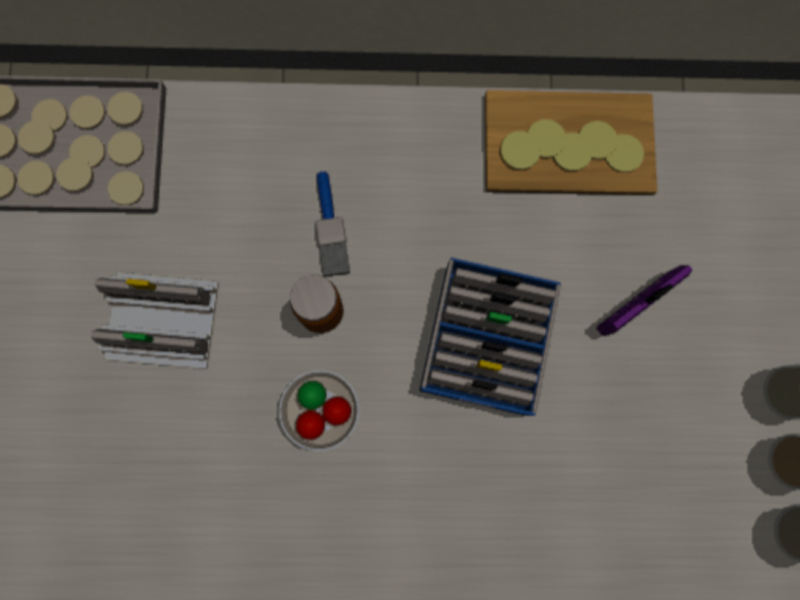

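View pics/side0x.png

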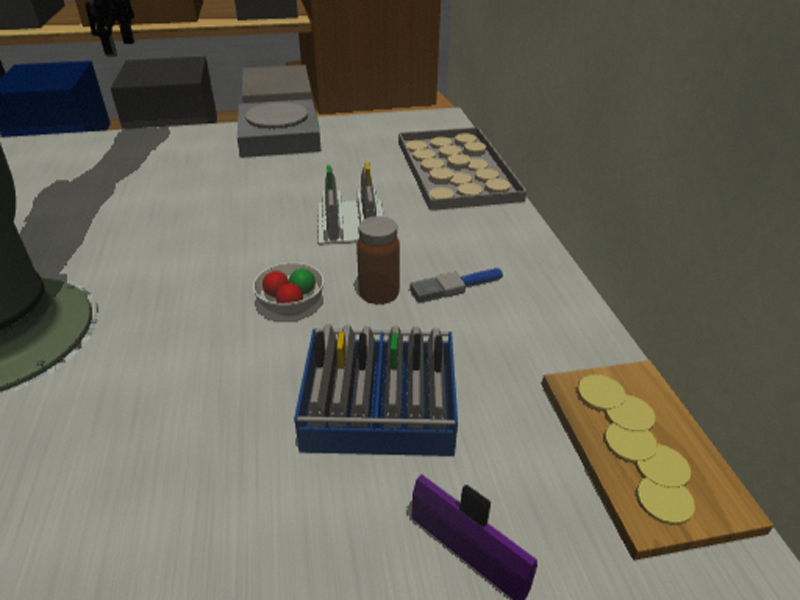

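The top view (800x600) shows these candidates:
- **Green-tab trays:** washed one in the stand at (138,337), caddy one at (500,317), first in the far bay. The green apple at (312,394) is a decoy.
- **Yellow-tab trays:** washed one in the stand at (140,283), caddy one at (490,366), second in the near bay.
- **Others:** the purple look-alike is at (645,300), the jar at (317,304), the bowl at (318,410) and the brush at (330,225).

I'll take the two trays in the stand. Next I measure the tabs.

```bash
cat > h.py <<'E'
import numpy as np, cv2
from scipy.spatial.transform import Rotation as R
def cam(c): return np.array(c["xyz"]), R.from_euler("xyz",c["rotation"]).as_matrix(), 192/np.tan(np.radians(c["fovy"])/2), c["cx"], c["cy"]
def ray(c,u,v):
    o,M,f,cx,cy=cam(c); d=M@np.array([(u-cx)/f,(v-cy)/f,1]); return o,d/np.linalg.norm(d)
def onz(c,u,v,z):
    o,d=ray(c,u,v); return o+d*(z-o[2])/d[2]
def proj(c,p):
    o,M,f,cx,cy=cam(c); q=M.T@(np.array(p)-o); return np.array([cx+f*q[0]/q[2],cy+f*q[1]/q[2]])
def tri(c1,p1,c2,p2):
    o1,d1=ray(c1,*p1);o2,d2=ray(c2,*p2)
    t=np.linalg.lstsq(np.array([d1,-d2]).T,o2-o1,rcond=None)[0]
    a,b=o1+t[0]*d1,o2+t[1]*d2; return (a+b)/2,np.linalg.norm(a-b)
H={"green":((45,120,50),(75,255,255)),"yellow":((22,150,90),(34,255,255)),"blue":((105,120,40),(125,255,255))}
def mask(im,k):  # im BGR
    return cv2.inRange(cv2.cvtColor(im,cv2.COLOR_BGR2HSV),*[np.array(x) for x in H[k]])
def blobs(m,amin=8):
    n,l,s,c=cv2.connectedComponentsWithStats(m)
    return [(c[i].round(1),s[i].tolist(),l==i) for i in range(1,n) if s[i][4]>=amin]
E
python3 - <<'E'
from h import *
from workcell import get_calibration
for n in("top","side"):
    im=cv2.imread(f"pics/{n}0.png");c=get_calibration(n)
    for k in H:
        for b in blobs(mask(im,k),12):
            r=cv2.minAreaRect(np.argwhere(b[2])[:,::-1].astype(np.float32))
            print(n,k,b[0],b[1],onz(c,*b[0],.118).round(3) if n=="top" else "",np.round(r[2]))
t=cv2.imread("pics/top0.png")
a=cv2.resize(t[165:265,260:370],None,fx=5,fy=5,interpolation=2)[:, :500]
b=cv2.resize(t[165:265,50:145],None,fx=3,fy=3,interpolation=2)
b=cv2.copyMakeBorder(b,0,a.shape[0]-b.shape[0],0,0,0)
cv2.imwrite("pics/crop0.png",np.hstack([a,b]))
E
```

```text
top green [319.8 202.4] [313, 200, 15, 6, 57] [ 0.57  -0.248  0.118] 14.0
top green [ 85.9 214.8] [79, 213, 15, 5, 56] [0.538 0.229 0.118] 8.0
top green [199.1 252.5] [191, 244, 17, 18, 246] [ 0.465 -0.002  0.118] 90.0
top yellow [ 87.5 180.3] [81, 179, 14, 4, 44] [0.61  0.231 0.118] 90.0
top yellow [313.7 233.3] [307, 231, 14, 6, 53] [ 0.506 -0.235  0.118] 14.0
top blue [207.7 124.4] [203, 110, 10, 30, 211] [ 0.734 -0.013  0.118] 82.0
top blue [323.6 173.8] [290, 166, 68, 17, 130] [ 0.631 -0.257  0.118] 13.0
top blue [317.1 214.8] [282, 206, 67, 21, 234] [ 0.545 -0.242  0.118] 9.0
top blue [305.5 255.3] [269, 246, 73, 20, 368] [ 0.462 -0.218  0.118] 10.0
side green [192.9 177.7] [185, 172, 16, 13, 137]  24.0
side green [251.8 222.7] [250, 213, 4, 23, 73]  90.0
side yellow [234.8 106.2] [234, 104, 3, 5, 13]  90.0
side yellow [217.7 217.7] [216, 212, 5, 12, 43]  8.0
side blue [26.6 49.1] [0, 39, 58, 21, 903]  87.0
side blue [26.5 83. ] [0, 79, 55, 9, 259]  86.0
side blue [308.  176.4] [295, 172, 26, 10, 133]  78.0
side blue [194.8 239.7] [189, 211, 13, 57, 113]  12.0
side blue [241.9 244.1] [237, 213, 11, 54, 309]  2.0
side blue [289.4 242.4] [287, 213, 6, 57, 114]  86.0
side blue [258.2 250. ] [257, 230, 4, 38, 105]  90.0
side blue [272.  250.3] [272, 233, 2, 35, 36]  90.0
side blue [285.7 251.1] [285, 234, 3, 34, 41]  87.0
side blue [245.2 280.7] [191, 271, 100, 20, 1126]  2.0
```

View pics/crop0.png

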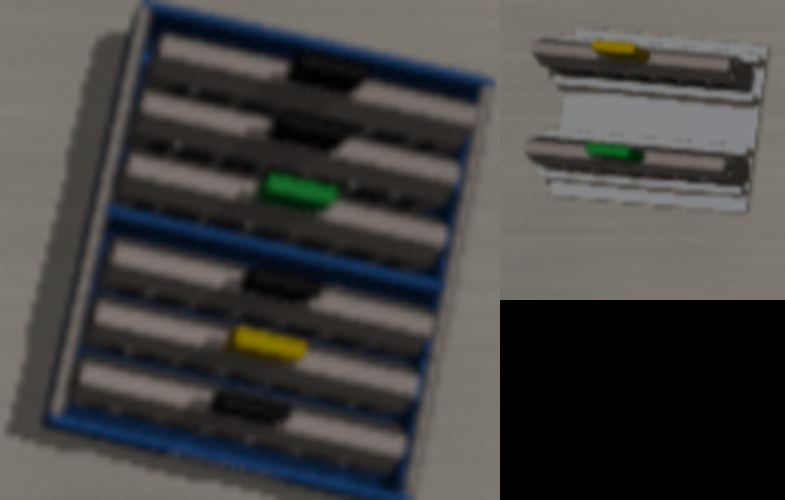

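The crop confirms the order. In the far bay it is green, black, black going away from the robot; in the near bay it is black, yellow, black. The two washed trays are in the stand. Next I move above the washed green tray.

Request:
play_rows([
  [-0.09,-0.055,0,0,0,-0.02,0],
  [-0.19,-0.11,0,0,0,-0.04,0],
  [-0.28,-0.165,0,0,0,-0.06,0],
  [-0.37,-0.22,0,0,0,-0.072,0],
  [-0.455,-0.27,0,0,0,-0.072,0],
  [-0.54,-0.32,0,0,0,-0.072,0],
  [-0.625,-0.37,0,0,0,-0.072,0],
  [-0.71,-0.42,0,0,0,-0.072,0],
  [-0.79,-0.465,0,0,0,-0.072,0],
  [-0.86,-0.505,0,0,0,-0.072,0],
], newtons=60)

```text
clock: 1.15
position: [0.5066, 0.2594, 0.2313]
tool_rot: [-3.142, -0.0, 3.055]
force: [0.1, 0.9, 0.2]
grip_width: 0.0855
finger_force: 0.0
```

```bash
python3 - <<'E'
from h import *
from workcell import *
s=observe();print(s["clock"],s["position"],s["tool_rot"])
c=get_calibration("wrist");im=grab_frame("wrist")[:,:,::-1].copy();cv2.imwrite("pics/w1.png",im)
for k in("green","yellow"):
    for b in blobs(mask(im,k),12):
        p=np.argwhere(b[2])[:,::-1].astype(np.float32)
        q=np.array([onz(c,*x,.12)[:2] for x in cv2.boxPoints(cv2.minAreaRect(p))])
        print(k,b[0],b[1],onz(c,*b[0],.12).round(4),q.round(4).tolist())
E
```

```text
1.15 [0.50661612 0.25938325 0.23129329] [-3.14151602e+00 -4.46606835e-05  3.05543433e+00]
green [ 40.7 151.1] [20, 135, 41, 33, 1055] [0.4568 0.0676 0.12  ] [[0.4414, 0.054], [0.4444, 0.0888], [0.4723, 0.0805], [0.4692, 0.0446]]
green [232.6 214.1] [217, 205, 30, 19, 452] [0.5311 0.2302 0.12  ] [[0.5207, 0.2167], [0.5231, 0.2438], [0.5413, 0.242], [0.5389, 0.2143]]
yellow [240.1 281.5] [227, 279, 27, 6, 161] [0.6056 0.2294 0.12  ] [[0.6015, 0.2164], [0.6038, 0.2429], [0.6097, 0.2423], [0.6074, 0.2157]]
```

View pics/w1.png

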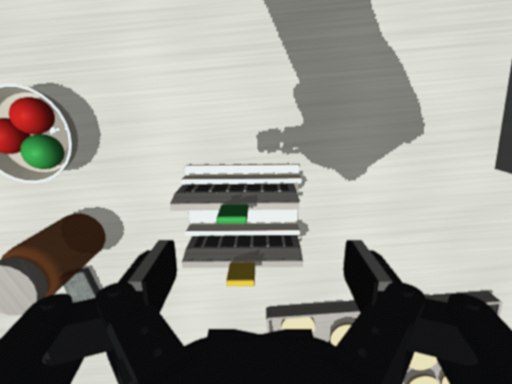

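The wrist view shows the washed green tab with its top strip at about (232,219) and the yellow one at (240,284). The fingers are left and right of them. I centre on the green tab, descend and grip it across its width.

Request:
play_rows([
  [-0.03,-0.025,0.03,0,0,0,0],
  [-0.064,-0.054,0.08,0,0,0,0],
  [-0.064,-0.054,0.15,0,0,0,0],
  [-0.064,-0.054,0.22,0,0,0,0],
  [-0.064,-0.054,0.27,0,0,0,0],
  [-0.064,-0.054,0.288,0,0,0,0],
  [-0.064,-0.054,0.288,0,0,0,0.5],
  [-0.064,-0.054,0.288,0,0,0,1],
  [-0.064,-0.054,0.288,0,0,0,1],
  [-0.064,-0.054,0.288,0,0,0,1],
], newtons=60)

```text
clock: 2.2
position: [0.5356, 0.2318, 0.0885]
tool_rot: [3.141, 0.002, 3.056]
force: [-2.6, -2.6, 32.9]
grip_width: 0.0292
finger_force: 56.8
```

Request:
play_rows([
  [0,0,0,0,0,0,1],
  [0,0,0,0,0,0,1],
  [0,0,0,0,0,0,1],
  [0,0,-0.02,0,0,0,1],
  [0,0,-0.05,0,0,0,1],
  [0,0,-0.1,0,0,0,1],
  [0,0,-0.16,0,0,0,1],
  [0,0,-0.22,0,0,0,1],
  [0,0,-0.28,0,0,0,1],
  [0,0,-0.34,0,0,0,1],
], newtons=60)

```text
clock: 3.2
position: [0.5348, 0.2314, 0.2601]
tool_rot: [3.141, 0.001, 3.056]
force: [0.0, 0.8, -1.3]
grip_width: 0.029
finger_force: 59.3
```

The green tray is held. Next I carry it high over the jar to a look pose beyond the target gap.

Request:
play_rows([
  [-0.01,-0.02,-0.06,0,0,0,1],
  [-0.03,-0.06,-0.08,0,0,0,1],
  [-0.05,-0.13,-0.08,0,0,0,1],
  [-0.08,-0.21,-0.08,0,0,0.01,1],
  [-0.11,-0.29,-0.08,0,0,0.02,1],
  [-0.14,-0.37,-0.08,0,0,0.03,1],
  [-0.17,-0.45,-0.08,0,0,0.04,1],
  [-0.2,-0.53,-0.08,0,0,0.05,1],
  [-0.23,-0.61,-0.08,0,0,0.06,1],
  [-0.26,-0.69,-0.08,0,0,0.067,1],
])

```text
clock: 4.2
position: [0.6349, -0.125, 0.299]
tool_rot: [3.141, 0.001, 2.915]
force: [1.3, 0.6, 0.1]
grip_width: 0.0291
finger_force: 59.4
```

Request:
play_rows([
  [-0.02,-0.08,0,0,0,0,1],
  [-0.03,-0.15,0,0,0,0,1],
  [-0.035,-0.21,0,0,0,0,1],
  [-0.04,-0.25,0,0,0,0,1],
  [-0.04,-0.265,0,0,0,0,1],
  [-0.04,-0.265,0,0,0,0,1],
  [-0.04,-0.265,0,0,0,0,1],
])

```text
clock: 4.9
position: [0.6249, -0.2555, 0.2978]
tool_rot: [3.141, 0.0, 2.916]
force: [0.0, 0.9, -2.2]
grip_width: 0.0291
finger_force: 59.4
```

```bash
python3 - <<'E'
from h import *
from workcell import *
s=observe();print(s["clock"],s["position"],s["tool_rot"])
c=get_calibration("wrist");im=grab_frame("wrist")[:,:,::-1].copy();cv2.imwrite("pics/w2.png",im)
for k in("green","yellow"):
    for b in blobs(mask(im,k),12):
        p=np.argwhere(b[2])[:,::-1].astype(np.float32)
        q=np.array([onz(c,*x,.117)[:2] for x in cv2.boxPoints(cv2.minAreaRect(p))])
        print(k,b[0],b[1],onz(c,*b[0],.117).round(4),q.round(4).tolist())
E
```

```text
4.9 [ 0.62487577 -0.25554914  0.29781806] [3.14079157e+00 3.36101912e-04 2.91638658e+00]
green [4.34e+02 4.00e-01] [428, 0, 13, 2, 20] [ 0.4977 -0.0527  0.117 ] [[0.496, -0.0584], [0.4986, -0.047], [0.4995, -0.047], [0.4969, -0.0585]]
green [253.3 119.7] [241, 116, 26, 9, 198] [ 0.5688 -0.2511  0.117 ] [[0.5619, -0.2632], [0.568, -0.2367], [0.5764, -0.2385], [0.5702, -0.2653]]
green [259.7 264.1] [228, 240, 65, 48, 2757] [ 0.7457 -0.2844  0.117 ] [[0.7036, -0.3153], [0.7214, -0.2376], [0.7886, -0.2507], [0.7698, -0.3327]]
yellow [252.2  56.2] [238, 51, 29, 12, 318] [ 0.5066 -0.2376  0.117 ] [[0.4986, -0.2506], [0.505, -0.2227], [0.5151, -0.2249], [0.5086, -0.2531]]
```

View pics/w2.png

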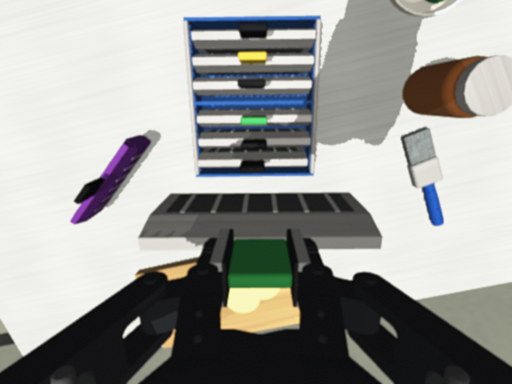

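The wrist view shows the caddy square to the image. The tabs are black (253,33), yellow (252,56), black (252,83), green (253,120), black (254,144) and black (253,165). The held tray is level. I'll measure the black tabs and the caddy frame from this picture.

```bash
cat > m.py <<'E'
from h import *
def meas(im,c,yaw,ctr,bz=.117):
    u=np.array([np.cos(yaw),np.sin(yaw)]);v=np.array([-u[1],u[0]])
    hsv=cv2.cvtColor(im,cv2.COLOR_BGR2HSV);g=hsv[...,2]
    # profiles along caddy x at z=.117 for tab (y=0..) and at z=.08 body (y=±40)
    def prof(y,z):
        o=[]
        for x in np.arange(-.1,.1005,.001):
            p=ctr+u*x+v*y; a=proj(c,[*p,z]); o.append(cv2.getRectSubPix(im,(1,1),tuple(map(float,a)))[0,0])
        return np.array(o)
    return prof
E
python3 - <<'E'
from m import *
from workcell import *
c=get_calibration("wrist");im=cv2.imread("pics/w2.png")
# blue outline
m=mask(im,"blue");m[200:]=0;m[:,:170]=0;m[:,340:]=0
p=np.argwhere(m)[:,::-1].astype(np.float32)
r=cv2.minAreaRect(p);b=cv2.boxPoints(r);print("px",b.tolist())
q=np.array([onz(c,*x,.064)[:2] for x in b]);print(q.round(4).tolist(),q.mean(0).round(4))
d=cv2.inRange(cv2.cvtColor(im,cv2.COLOR_BGR2HSV),(0,0,0),(180,255,45))
d[:,:215]=0;d[:,295:]=0;d[200:]=0
for k in blobs(d,40):
    x,y,w,h,a=k[1]; print(k[1],[onz(c,x+w/2,y+e,.117)[:2].round(4).tolist() for e in(-.5,h-.5)])
print(c["xyz"])
E
python3 - <<'E'
import cv2,numpy as np
im=cv2.imread("pics/w2.png")
cv2.imwrite("pics/w2c.png",cv2.resize(im[5:190,175:340],None,fx=3.2,fy=3.2,interpolation=2))
E
```

```text
px [[183.98143005371094, 17.494049072265625], [318.9978942871094, 15.827194213867188], [320.9539794921875, 174.27218627929688], [185.93753051757812, 175.9390411376953]]
[[0.442, -0.3044], [0.4751, -0.152], [0.6619, -0.1802], [0.6235, -0.3583]] [ 0.5506 -0.2487]
[238, 22, 30, 16, 391] [[0.4761, -0.2293], [0.49, -0.2326]]
[266, 49, 29, 4, 98] [[0.5061, -0.2076], [0.5098, -0.2083]]
[215, 50, 29, 3, 74] [[0.4954, -0.2586], [0.4981, -0.2593]]
[239, 80, 26, 8, 189] [[0.5285, -0.2428], [0.5362, -0.2446]]
[234, 139, 39, 13, 309] [[0.5888, -0.2553], [0.603, -0.2587]]
[239, 160, 26, 12, 261] [[0.6115, -0.2624], [0.6252, -0.2657]]
[221, 194, 23, 6, 118] [[0.646, -0.2943], [0.6533, -0.2962]]
[249, 194, 22, 6, 130] [[0.6532, -0.2626], [0.6606, -0.2643]]
[276, 194, 19, 6, 112] [[0.66, -0.2333], [0.6673, -0.2347]]
[ 0.55078284 -0.23990597  0.43919157]
```

View pics/w2c.png

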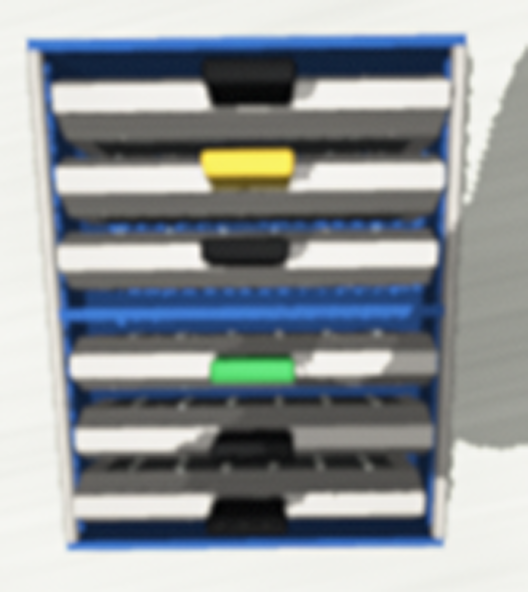

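Request:
play_rows([
  [0.03,-0.007,0,0,0,0,1],
  [0.07,-0.014,0,0,0,0,1],
  [0.084,-0.017,0.02,0,0,0,1],
  [0.084,-0.017,0.06,0,0,0,1],
  [0.084,-0.017,0.11,0,0,0,1],
  [0.084,-0.017,0.15,0,0,0,1],
  [0.084,-0.017,0.175,0,0,0,1],
  [0.084,-0.017,0.182,0,0,0,1],
  [0.084,-0.017,0.182,0,0,0,1],
])

```text
clock: 5.85
position: [0.582, -0.2554, 0.2065]
tool_rot: [3.142, -0.0, 2.916]
force: [-0.6, 0.6, -0.5]
grip_width: 0.0286
finger_force: 59.4
```

```bash
python3 - <<'E'
from h import *
from workcell import *
s=observe();print(s["clock"],s["position"],s["force"],s["moment"])
im=grab_frame("side")[:,:,::-1].copy();cv2.imwrite("pics/s1.png",im)
w=grab_frame("wrist")[:,:,::-1].copy();cv2.imwrite("pics/w3.png",w)
a=cv2.resize(im[150:300,180:310],None,fx=3.5,fy=3.5,interpolation=2)
b=cv2.resize(w[0:300,140:380],None,fx=1.4,fy=1.4,interpolation=2)
h=a.shape[0];b=cv2.copyMakeBorder(b,0,h-b.shape[0],0,0,0) if b.shape[0]<h else b[:h]
print(a.shape,b.shape);cv2.imwrite("pics/v3.png",np.hstack([a,b])[:600,:800])
c=get_calibration("side")
# expected px of lower edge ends, near face for TCP pose
u=np.array([.9744,-.225,0]);v=np.array([.225,.9744,0]);P=s["position"]-[0,0,.0805]
print("exp bottom near corner",[proj(c,P-v*.07+u*e).round(1).tolist() for e in(-.006,.006)])
g=np.array([.569,-.251,.117]);b2=np.array([.5953,-.2572,.117])
for t in(g,b2): print("tab top",[proj(c,t-v*.015+u*e).round(1).tolist() for e in(-.004,.004)])
E
```

```text
5.85 [ 0.58199109 -0.25538548  0.2065187 ] [-0.60467432  0.63159044 -0.54317341] [0.05259282 0.01456618 0.01345195]
(525, 455, 3) (525, 336, 3)
exp bottom near corner [[253.5, 242.5], [260.3, 242.7]]
tab top [[248.5, 224.0], [252.7, 224.1]]
tab top [[262.8, 224.5], [267.1, 224.6]]
```

View pics/v3.png

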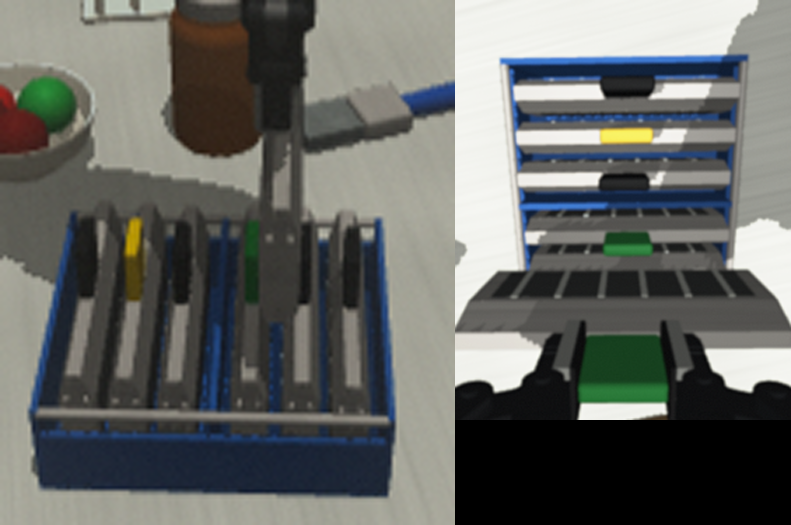

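```bash
python3 - <<'E'
from h import *
from workcell import *
s=observe();c=get_calibration("wrist");w=cv2.imread("pics/w3.png");sd=cv2.imread("pics/s1.png")
u=np.array([.9744,-.225,0]);v=np.array([.225,.9744,0]);P=s["position"]-[0,0,.0805]
# predicted rows in wrist: lower front edge, widest front (z+10), top front(z+55), z+75
for n,dx,z in(("low",-.006,0),("w10",-.01,.01),("w55",-.01,.055),("t75",-.004,.075),("t75far",.004,.075)):
    print(n,[proj(c,P+u*dx+v*y+[0,0,z]).round(1).tolist() for y in(-.07,.04,.07)])
g=w.astype(int).mean(2)
p=proj(c,P+v*.04)[0];k=int(round(p));print("col",k,[(r,int(g[r,k-1:k+2].mean())) for r in range(176,252,1)])
for r in(222,228,234,238): print(r,[(x,int(sd[r,x].mean())) for x in range(246,274)])
for r in(60,72,95,97,126,134): pass
c2=get_calibration("side")
print([proj(c2,P-v*.07+u*e+[0,0,.02]).round(1).tolist() for e in(-.01,.01)])
E
```

```text
low [[175.1, 190.4], [310.7, 190.5], [347.7, 190.5]]
w10 [[171.0, 189.4], [313.1, 189.4], [351.9, 189.5]]
w55 [[149.7, 210.8], [326.0, 210.9], [374.1, 210.9]]
t75 [[137.9, 233.8], [333.1, 233.9], [386.3, 233.9]]
t75far [[139.6, 246.5], [332.0, 246.6], [384.5, 246.6]]
col 310 [(176, 43), (177, 58), (178, 79), (179, 95), (180, 98), (181, 97), (182, 98), (183, 99), (184, 98), (185, 97), (186, 97), (187, 97), (188, 97), (189, 97), (190, 98), (191, 99), (192, 85), (193, 54), (194, 31), (195, 26), (196, 28), (197, 28), (198, 28), (199, 28), (200, 28), (201, 28), (202, 27), (203, 27), (204, 28), (205, 28), (206, 28), (207, 28), (208, 27), (209, 33), (210, 44), (211, 58), (212, 67), (213, 71), (214, 77), (215, 82), (216, 84), (217, 84), (218, 84), (219, 82), (220, 82), (221, 81), (222, 80), (223, 81), (224, 81), (225, 81), (226, 82), (227, 82), (228, 82), (229, 81), (230, 81), (231, 81), (232, 82), (233, 83), (234, 83), (235, 86), (236, 93), (237, 94), (238, 74), (239, 44), (240, 23), (241, 14), (242, 13), (243, 15), (244, 15), (245, 15), (246, 17), (247, 21), (248, 21), (249, 17), (250, 18)
[... 600 characters left out ...]
 65), (271, 37), (272, 32), (273, 37)]
234 [(246, 43), (247, 44), (248, 47), (249, 47), (250, 29), (251, 30), (252, 28), (253, 32), (254, 53), (255, 54), (256, 55), (257, 56), (258, 57), (259, 55), (260, 57), (261, 55), (262, 56), (263, 56), (264, 54), (265, 38), (266, 24), (267, 22), (268, 39), (269, 66), (270, 64), (271, 48), (272, 43), (273, 41)]
238 [(246, 44), (247, 48), (248, 47), (249, 49), (250, 71), (251, 70), (252, 71), (253, 69), (254, 49), (255, 54), (256, 54), (257, 55), (258, 54), (259, 48), (260, 53), (261, 53), (262, 55), (263, 54), (264, 52), (265, 106), (266, 130), (267, 129), (268, 95), (269, 66), (270, 65), (271, 49), (272, 44), (273, 39)]
[[251.4, 234.0], [263.1, 234.4]]
```

Both views put the held tray's lower edge about 3 mm further out than the tool. I'll shift back 2.5 mm and lower gently while watching the force.

Request:
play_rows([
  [0.005,0,0,0,0,0,1],
  [0.005,0,0.008,0,0,0,1],
  [0.005,0,0.016,0,0,0,1],
  [0.005,0,0.024,0,0,0,1],
  [0.005,0,0.032,0,0,0,1],
  [0.005,0,0.04,0,0,0,1],
  [0.005,0,0.048,0,0,0,1],
  [0.005,0,0.048,0,0,0,1],
])

```text
clock: 6.75
position: [0.5791, -0.2551, 0.1816]
tool_rot: [3.141, -0.001, 2.915]
force: [0.8, -0.6, -1.6]
grip_width: 0.0289
finger_force: 59.4
```

```bash
python3 -c "
from workcell import *
s=observe();print(s['clock'],s['position'],s['tool_rot'],s['force'],s['moment'])"
```

```text
6.75 [ 0.57906912 -0.2551317   0.18163401] [ 3.14149602e+00 -8.61977785e-04  2.91521973e+00] [ 0.75645522 -0.58557794 -1.64337191] [-0.01943445  0.02723552  0.02486247]
```

Request:
play_rows([
  [0,0,0.006,0,0,0,1],
  [0,0,0.012,0,0,0,1],
  [0,0,0.018,0,0,0,1],
  [0,0,0.024,0,0,0,1],
  [0,0,0.03,0,0,0,1],
  [0,0,0.03,0,0,0,1],
])

```text
clock: 7.35
position: [0.5791, -0.2552, 0.1668]
tool_rot: [3.142, -0.001, 2.915]
force: [0.1, -0.1, -1.6]
grip_width: 0.0289
finger_force: 59.4
```

Request:
play_rows([
  [0,0,0.006,0,0,0,1],
  [0,0,0.012,0,0,0,1],
  [0,0,0.018,0,0,0,1],
  [0,0,0.024,0,0,0,1],
  [0,0,0.03,0,0,0,1],
  [0,0,0.03,0,0,0,1],
])

```text
clock: 7.95
position: [0.5791, -0.2551, 0.1518]
tool_rot: [3.142, -0.001, 2.915]
force: [0.8, -0.1, -1.2]
grip_width: 0.0287
finger_force: 59.4
```

```bash
python3 - <<'E'
from h import *
from workcell import *
s=observe();print(s['clock'],s['position'],s['tool_rot'],s['force'],s['moment'])
im=grab_frame("side")[:,:,::-1].copy();cv2.imwrite("pics/s2.png",im)
cv2.imwrite("pics/s2c.png",cv2.resize(im[150:300,180:310],None,fx=4,fy=4,interpolation=2))
E
```

```text
7.95 [ 0.57912771 -0.25514239  0.15182901] [ 3.14153109e+00 -6.05246396e-04  2.91526729e+00] [ 0.78654778 -0.10571891 -1.2436961 ] [ 0.02559021 -0.05287327  0.00732243]
```

View pics/s2c.png

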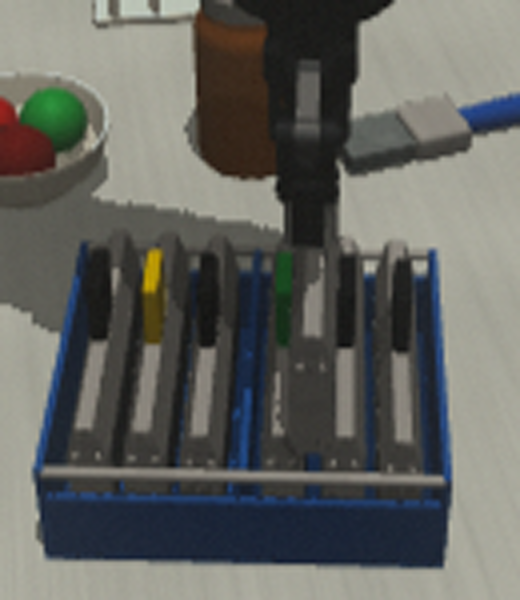

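The side crop shows the held tray at (310,400) between the green and black trays, with nothing displaced. I continue down.

Request:
play_rows([
  [0,0,0.006,0,0,0,1],
  [0,0,0.012,0,0,0,1],
  [0,0,0.018,0,0,0,1],
  [0,0,0.024,0,0,0,1],
  [0,0,0.03,0,0,0,1],
  [0,0,0.036,0,0,0,1],
  [0,0,0.04,0,0,0,1],
  [0,0,0.04,0,0,0,1],
])

```text
clock: 8.8
position: [0.5794, -0.2553, 0.1321]
tool_rot: [-3.142, 0.0, 2.915]
force: [1.7, -0.7, -0.9]
grip_width: 0.029
finger_force: 59.4
```

Request:
play_rows([
  [0,0,0.006,0,0,0,1],
  [0,0,0.012,0,0,0,1],
  [0,0,0.018,0,0,0,1],
  [0,0,0.024,0,0,0,1],
  [0,0,0.03,0,0,0,1],
  [0,0,0.036,0,0,0,1],
  [0,0,0.04,0,0,0,1],
  [0,0,0.04,0,0,0,1],
])

```text
clock: 9.6
position: [0.5792, -0.2552, 0.1119]
tool_rot: [3.142, -0.0, 2.915]
force: [4.7, -0.5, -2.9]
grip_width: 0.0292
finger_force: 59.2
```

Request:
play_rows([
  [-0.002,0,0.006,0,0,0,1],
  [-0.003,0,0.012,0,0,0,1],
  [-0.003,0,0.018,0,0,0,1],
  [-0.003,0,0.024,0,0,0,1],
  [-0.003,0,0.03,0,0,0,1],
  [-0.003,0,0.034,0,0,0,1],
  [-0.003,0,0.034,0,0,0,1],
])

```text
clock: 10.3
position: [0.5805, -0.2555, 0.0949]
tool_rot: [3.142, -0.001, 2.915]
force: [-0.5, -0.4, -1.3]
grip_width: 0.0287
finger_force: 59.4
```

Request:
play_rows([
  [0,0,0.005,0,0,0,1],
  [0,0,0.01,0,0,0,1],
  [0,0,0.014,0,0,0,1],
  [0,0,0.017,0,0,0,1],
  [0,0,0.017,0,0,0,1],
])

```text
clock: 10.8
position: [0.5807, -0.2556, 0.0866]
tool_rot: [3.142, -0.0, 2.915]
force: [-1.3, 1.1, -1.3]
grip_width: 0.029
finger_force: 59.5
```

Request:
play_rows([
  [0,0,0.002,0,0,0,1],
  [0,0,0.004,0,0,0,1],
  [0,0,0.004,0,0,0,1],
])

```text
clock: 11.1
position: [0.5812, -0.2557, 0.0857]
tool_rot: [-3.142, 0.001, 2.915]
force: [-2.7, 1.6, 10.3]
grip_width: 0.0286
finger_force: 60.9
```

It is seated, with a 10 N floor reaction. I release and rise.

Request:
play_rows([
  [0,0,-0.002,0,0,0,0.8],
  [0,0,-0.002,0,0,0,0],
  [0,0,-0.002,0,0,0,0],
  [0,0,-0.002,0,0,0,0],
  [0,0,-0.002,0,0,0,0],
  [0,0,-0.03,0,0,0,0],
  [0,0,-0.1,0,0,0,0],
  [0,0,-0.19,0,0,0,0],
  [0,0,-0.28,0,0,0,0],
  [0,0,-0.37,0,0,0,0],
])

```text
clock: 12.1
position: [0.5804, -0.2556, 0.2729]
tool_rot: [-3.141, 0.001, 2.915]
force: [0.4, 0.7, -0.5]
grip_width: 0.0855
finger_force: 0.0
```

```bash
python3 - <<'E'
from h import *
from workcell import *
s=observe();print(s['clock'],s['position'],s['tool_rot'],s['grip_width'])
c=get_calibration("wrist");w=grab_frame("wrist")[:,:,::-1].copy();cv2.imwrite("pics/w4.png",w)
im=grab_frame("side")[:,:,::-1].copy();cv2.imwrite("pics/s3.png",im)
for k in("green","yellow"):
    for b in blobs(mask(w,k),12):
        q=np.array([onz(c,*x,.117)[:2] for x in cv2.boxPoints(cv2.minAreaRect(np.argwhere(b[2])[:,::-1].astype(np.float32)))])
        print(k,b[0],b[1],onz(c,*b[0],.117).round(4)[:2],q.round(4).tolist())
a=cv2.resize(im[150:300,180:310],None,fx=3,fy=3,interpolation=2)
b=cv2.resize(w[30:330,120:400],None,fx=1.5,fy=1.5,interpolation=2)
cv2.imwrite("pics/v4.png",np.hstack([a,b[:450,:410]]))
E
```

```text
12.1 [ 0.58044005 -0.25558033  0.27289487] [-3.14146965e+00  8.93927173e-04  2.91498050e+00] 0.08547101722999109
green [455.5  16.8] [436, 0, 40, 36, 1116] [ 0.4753 -0.0488] [[0.4577, -0.0656], [0.4656, -0.0313], [0.4946, -0.0316], [0.4864, -0.0669]]
green [262.5 155.2] [249, 150, 28, 11, 279] [ 0.5603 -0.2493] [[0.5518, -0.2618], [0.5581, -0.2344], [0.5685, -0.2366], [0.5621, -0.2643]]
green [259.9 173.9] [245, 168, 30, 13, 311] [ 0.5793 -0.2565] [[0.5695, -0.2705], [0.5764, -0.2405], [0.5893, -0.2433], [0.5823, -0.2736]]
yellow [262.1  99.1] [248, 95, 29, 9, 239] [ 0.5056 -0.2373] [[0.4987, -0.25], [0.5049, -0.2231], [0.5123, -0.2247], [0.506, -0.2518]]
```

View pics/v4.png

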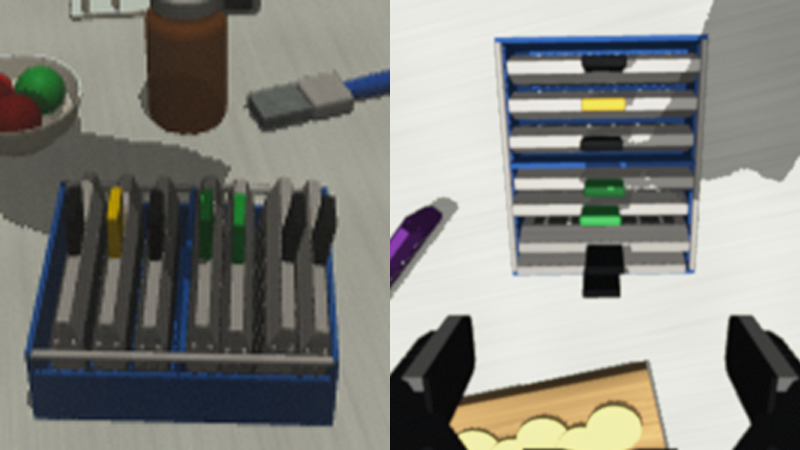

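The green tray is home directly behind its green neighbour, with tabs at about (602,190) and (600,217) in the right panel. The two far black trays lean outwards. I'll measure that lean before going on.

```bash
python3 - <<'E'
from h import *
from workcell import *
c=get_calibration("wrist");w=cv2.imread("pics/w4.png");cs=get_calibration("side");sd=cv2.imread("pics/s3.png")
g=w.astype(int).mean(2)
k=int(600-390)//1.5+120;k=int(k)
print("tab col",k,[(r,int(g[r,k-2:k+3].mean())) for r in range(185,236)])
k2=int((560-390)/1.5+120);print("body col",k2,[(r,int(g[r,k2-1:k2+2].mean())) for r in range(150,222)])
for r in(212,225,228,230,214,206): 
    for z in(.117,.08,.064): print(r,z,onz(c,k,r,z)[:2].round(4),end=' ')
    print()
hs=cv2.cvtColor(sd,cv2.COLOR_BGR2HSV)
for r in(213,217,221,225,229,233): print(r,[(x,int(sd[r,x].mean())) for x in range(268,296)])
cc=np.array([.5506,-.2475,0]);u=np.array([.9744,-.225,0]);v=np.array([.225,.9744,0])
print([ (s,proj(c,cc+u*s+[0,0,z]).round(1).tolist()) for s,z in((.092,.064),(.096,.064),(.082,.117),(.09,.115),(.1,.115))])
print([ (s,z,proj(cs,cc+u*s-v*.015+[0,0,z]).round(1).tolist()) for s,z in((.082,.117),(.082,.085),(.1,.115),(.056,.117),(.056,.085))])
E
```

```text
tab col 260 [(185, 112), (186, 114), (187, 114), (188, 114), (189, 110), (190, 112), (191, 123), (192, 112), (193, 66), (194, 22), (195, 7), (196, 8), (197, 9), (198, 10), (199, 9), (200, 10), (201, 9), (202, 9), (203, 9), (204, 9), (205, 8), (206, 10), (207, 15), (208, 21), (209, 23), (210, 24), (211, 23), (212, 20), (213, 14), (214, 10), (215, 8), (216, 8), (217, 9), (218, 9), (219, 8), (220, 8), (221, 9), (222, 11), (223, 16), (224, 21), (225, 21), (226, 24), (227, 62), (228, 140), (229, 205), (230, 231), (231, 232), (232, 232), (233, 231), (234, 230), (235, 231)]
body col 233 [(150, 222), (151, 227), (152, 225), (153, 226), (154, 222), (155, 193), (156, 137), (157, 88), (158, 77), (159, 85), (160, 88), (161, 87), (162, 87), (163, 87), (164, 86), (165, 113), (166, 173), (167, 214), (168, 224), (169, 223), (170, 223), (171, 219), (172, 196), (173, 143), (174, 75), (175, 34), (176, 28), (177, 31), (178, 40), (179, 61), (180, 88), (181, 108), (182, 116), (183, 115), (184, 112), (185, 111), (186, 112), (187, 115), (188, 114), (189, 112), (190, 112), (191, 130), (192, 167), (193, 191),
[... 2354 characters left out ...]
, 28), (288, 29), (289, 30), (290, 36), (291, 113), (292, 152), (293, 152), (294, 149), (295, 152)]
233 [(268, 45), (269, 71), (270, 68), (271, 70), (272, 70), (273, 72), (274, 23), (275, 25), (276, 26), (277, 26), (278, 26), (279, 52), (280, 68), (281, 68), (282, 69), (283, 55), (284, 38), (285, 23), (286, 28), (287, 28), (288, 28), (289, 40), (290, 109), (291, 152), (292, 149), (293, 151), (294, 153), (295, 150)]
[(0.092, [262.2, 205.6]), (0.096, [262.2, 208.4]), (0.082, [262.6, 214.1]), (0.09, [262.6, 219.9]), (0.1, [262.5, 227.9])]
[(0.082, 0.117, [284.2, 225.3]), (0.082, 0.085, [283.4, 237.4]), (0.1, 0.115, [293.8, 226.4]), (0.056, 0.117, [270.4, 224.9]), (0.056, 0.085, [269.9, 237.0])]
```

The last tray leans about 0.24 rad, which is too close to the limit. I'll stand it up by nudging its tab from beyond the end wall with closed fingers.

Request:
play_rows([
  [-0.06,0,0,0,0,0,0.5],
  [-0.13,0.001,0,0,0,0,1],
  [-0.195,0.002,0,0,0,0,1],
  [-0.195,0.002,0.08,0,0,0,1],
  [-0.195,0.002,0.17,0,0,0,1],
  [-0.195,0.002,0.26,0,0,0,1],
  [-0.195,0.002,0.33,0,0,0,1],
  [-0.195,0.002,0.354,0,0,0,1],
  [-0.195,0.002,0.354,0,0,0,1],
])

```text
clock: 13.1
position: [0.6756, -0.2764, 0.0923]
tool_rot: [3.142, -0.002, 2.915]
force: [0.0, 0.8, 0.3]
grip_width: 0.0001
finger_force: 0.0
```

Request:
play_rows([
  [0.01,0,0,0,0,0,1],
  [0.02,0,0,0,0,0,1],
  [0.03,0,0,0,0,0,1],
  [0.036,0,0,0,0,0,1],
  [0.042,0,0,0,0,0,1],
  [0.048,0,0,0,0,0,1],
  [0.054,0,0,0,0,0,1],
  [0.06,0,0,0,0,0,1],
  [0.06,0,0,0,0,0,1],
])

```text
clock: 14.0
position: [0.6464, -0.2697, 0.0928]
tool_rot: [-3.142, -0.0, 2.915]
force: [0.6, -0.4, -0.0]
grip_width: -0.0
finger_force: 0.0
```

Request:
play_rows([
  [0.004,0,0,0,0,0,1],
  [0.008,0,0,0,0,0,1],
  [0.008,0,0,0,0,0,1],
])

```text
clock: 14.3
position: [0.6426, -0.2689, 0.0928]
tool_rot: [-3.142, -0.0, 2.915]
force: [0.1, -0.4, -0.1]
grip_width: 0.0003
finger_force: 0.0
```

```bash
cat > meas2.py <<'E'
from h import *
from workcell import *
s=observe();print(s['clock'],s['position'],s['force'])
sd=grab_frame("side")[:,:,::-1].copy()
for r in(217,221,225,229,233): print(r,[(x,int(sd[r,x].mean())) for x in range(256,296)])
E
python3 meas2.py
```

```text
14.3 [ 0.64262802 -0.2688617   0.09276789] [ 0.09609118 -0.44778379 -0.09352831]
217 [(256, 53), (257, 57), (258, 71), (259, 64), (260, 62), (261, 44), (262, 51), (263, 51), (264, 54), (265, 50), (266, 52), (267, 37), (268, 27), (269, 27), (270, 27), (271, 32), (272, 52), (273, 70), (274, 64), (275, 54), (276, 52), (277, 57), (278, 75), (279, 34), (280, 25), (281, 28), (282, 29), (283, 51), (284, 90), (285, 47), (286, 31), (287, 29), (288, 29), (289, 28), (290, 28), (291, 31), (292, 36), (293, 36), (294, 37), (295, 35)]
221 [(256, 54), (257, 59), (258, 69), (259, 72), (260, 66), (261, 45), (262, 52), (263, 50), (264, 51), (265, 51), (266, 51), (267, 32), (268, 30), (269, 31), (270, 30), (271, 33), (272, 50), (273, 46), (274, 48), (275, 54), (276, 52), (277, 55), (278, 72), (279, 27), (280, 27), (281, 27), (282, 27), (283, 32), (284, 38), (285, 42), (286, 36), (287, 34), (288, 31), (289, 30), (290, 32), (291, 31), (292, 31), (293, 31), (294, 31), (295, 35)]
225 [(256, 52), (257, 40), (258, 46), (259, 46), (260, 47), (261, 43), (262, 49), (263, 50), (264, 51), (265, 52), (266, 50), (26
[... 510 characters left out ...]
73, 54), (274, 38), (275, 52), (276, 52), (277, 52), (278, 38), (279, 25), (280, 26), (281, 27), (282, 27), (283, 36), (284, 45), (285, 51), (286, 50), (287, 32), (288, 30), (289, 28), (290, 31), (291, 31), (292, 30), (293, 32), (294, 35), (295, 67)]
233 [(256, 45), (257, 36), (258, 38), (259, 38), (260, 40), (261, 69), (262, 69), (263, 51), (264, 53), (265, 51), (266, 49), (267, 30), (268, 24), (269, 25), (270, 26), (271, 36), (272, 50), (273, 47), (274, 45), (275, 54), (276, 53), (277, 54), (278, 36), (279, 26), (280, 27), (281, 27), (282, 28), (283, 45), (284, 48), (285, 44), (286, 35), (287, 38), (288, 44), (289, 49), (290, 78), (291, 168), (292, 164), (293, 166), (294, 166), (295, 165)]
```

The side image shows both black tabs vertical again (columns 267–271 and 279–283). I back off, rise and return for the yellow tray.

Request:
play_rows([
  [-0.012,0,0,0,0,0,1],
  [-0.03,0,-0.02,0,0,0,1],
  [-0.03,0,-0.1,0,0,0,1],
  [-0.03,0,-0.19,0,0,0,1],
  [-0.02,0.02,-0.28,0,0,0,0.5],
  [0,0.06,-0.314,0,0,0,0],
  [0.02,0.13,-0.314,0,0,0,0],
  [0.05,0.22,-0.314,0,0,-0.01,0],
  [0.08,0.31,-0.314,0,0,-0.02,0],
  [0.11,0.4,-0.314,0,0,-0.03,0],
])

```text
clock: 15.35
position: [0.6342, -0.0598, 0.2501]
tool_rot: [3.141, 0.0, 2.979]
force: [1.0, 0.1, 0.4]
grip_width: 0.0845
finger_force: 0.0
```

Request:
play_rows([
  [0.03,0.09,0,0,0,-0.01,0],
  [0.06,0.18,0,0,0,-0.02,0],
  [0.09,0.27,0,0,0,-0.03,0],
  [0.12,0.36,0,0,0,-0.037,0],
  [0.15,0.44,0,0,0,-0.037,0],
  [0.17,0.5,0,0,0,-0.037,0],
  [0.185,0.54,0,0,0,-0.037,0],
  [0.188,0.553,0,0,0,-0.037,0],
  [0.188,0.553,0,0,0,-0.037,0],
])

```text
clock: 16.25
position: [0.5866, 0.2272, 0.2498]
tool_rot: [3.142, 0.0, 3.057]
force: [-0.1, -0.0, 0.2]
grip_width: 0.0851
finger_force: 0.0
```

```bash
python3 - <<'E'
from h import *
from workcell import *
s=observe();print(s["clock"],s["position"],s["tool_rot"])
c=get_calibration("wrist");im=grab_frame("wrist")[:,:,::-1].copy();cv2.imwrite("pics/w5.png",im)
for b in blobs(mask(im,"yellow"),12):
    p=np.argwhere(b[2])[:,::-1].astype(np.float32)
    q=np.array([onz(c,*x,.12)[:2] for x in cv2.boxPoints(cv2.minAreaRect(p))])
    print(b[0],b[1],onz(c,*b[0],.12).round(4),q.round(4).tolist())
E
```

```text
16.25 [0.58661292 0.22715695 0.24977675] [3.14157597e+00 9.43793247e-05 3.05669716e+00]
[264.4 201. ] [251, 198, 28, 7, 191] [0.6071 0.2289 0.12  ] [[0.6028, 0.2158], [0.6051, 0.2427], [0.6114, 0.2423], [0.6091, 0.2152]]
```

Request:
play_rows([
  [-0.02,0.003,0.03,0,0,0,0],
  [-0.04,0.007,0.1,0,0,0,0],
  [-0.04,0.007,0.18,0,0,0,0],
  [-0.04,0.007,0.26,0,0,0,0],
  [-0.04,0.007,0.305,0,0,0,0],
  [-0.04,0.007,0.318,0,0,0,0],
  [-0.04,0.007,0.318,0,0,0,0.5],
  [-0.04,0.007,0.318,0,0,0,1],
  [-0.04,0.007,0.318,0,0,0,1],
  [-0.04,0.007,0.318,0,0,0,1],
], newtons=60)

```text
clock: 17.3
position: [0.6073, 0.2285, 0.0922]
tool_rot: [3.141, 0.002, 3.055]
force: [-1.9, -5.1, 36.9]
grip_width: 0.0289
finger_force: 57.6
```

Request:
play_rows([
  [0,0,0,0,0,0,1],
  [0,0,0,0,0,0,1],
  [0,0,-0.02,0,0,0,1],
  [0,0,-0.05,0,0,0,1],
  [0,0,-0.1,0,0,0,1],
  [0,0,-0.17,0,0,0,1],
  [0,0,-0.25,0,0,0,1],
  [0,0,-0.33,0,0,0,1],
  [0,0,-0.39,0,0,0,1],
  [0,0,-0.42,0,0,0,1],
], newtons=60)

```text
clock: 18.3
position: [0.6072, 0.2284, 0.3054]
tool_rot: [3.139, 0.004, 3.055]
force: [-0.0, -0.2, -1.6]
grip_width: 0.0285
finger_force: 59.5
```

Request:
play_rows([
  [0,-0.03,0,0,0,0,1],
  [0,-0.09,0,0,0,0,1],
  [0,-0.17,0,0,0,0.01,1],
  [0,-0.26,0,0,0,0.02,1],
  [0,-0.35,0,0,0,0.03,1],
  [0,-0.44,0,0,0,0.04,1],
  [0,-0.53,0,0,0,0.05,1],
  [0,-0.62,0,0,0,0.06,1],
  [0,-0.71,0,0,0,0.067,1],
  [0.005,-0.8,0,0,0,0.067,1],
])

```text
clock: 19.3
position: [0.5685, -0.1724, 0.3009]
tool_rot: [-3.141, -0.0, 2.914]
force: [0.9, 0.9, -1.9]
grip_width: 0.0287
finger_force: 59.5
```

Request:
play_rows([
  [0.015,-0.07,0,0,0,0,1],
  [0.025,-0.12,0,0,0,0,1],
  [0.028,-0.15,0,0,0,0,1],
  [0.028,-0.16,0,0,0,0,1],
  [0.028,-0.16,0,0,0,0,1],
  [0.028,-0.16,0,0,0,0,1],
])

```text
clock: 19.9
position: [0.5388, -0.2435, 0.3007]
tool_rot: [3.141, -0.0, 2.917]
force: [0.5, -0.0, -2.1]
grip_width: 0.0287
finger_force: 59.5
```

```bash
cat > held.py <<'E'
from h import *
from workcell import *
import sys
H0=.084;u=np.array([.9744,-.225,0]);v=np.array([.225,.9744,0])
s=observe();print(s["clock"],s["position"],s["tool_rot"],s["force"])
c=get_calibration("wrist");w=grab_frame("wrist")[:,:,::-1].copy();cv2.imwrite("pics/%s.png"%sys.argv[1],w)
P=s["position"]-[0,0,H0]
for n,dx,z in(("low",-.006,0),("w10",-.01,.01),("w55",-.01,.055),("t75",-.004,.075)):
    print(n,proj(c,P+u*dx+v*.04+[0,0,z]).round(1).tolist(),proj(c,P+u*(dx+.003)+v*.04+[0,0,z]).round(1).tolist())
g=w.astype(int).mean(2);k=int(round(proj(c,P+v*.04)[0]));print(k,[(r,int(g[r,k-1:k+2].mean())) for r in range(178,244)])
for b in blobs(mask(w,"yellow"),12):
    q=np.array([onz(c,*x,.117)[:2] for x in cv2.boxPoints(cv2.minAreaRect(np.argwhere(b[2])[:,::-1].astype(np.float32)))])
    print(b[1],onz(c,*b[0],.117).round(4)[:2],q.round(4).tolist())
d=cv2.inRange(cv2.cvtColor(w,cv2.COLOR_BGR2HSV),(0,0,0),(180,255,45));d[:,:215]=0;d[:,295:]=0;d[190:]=0
for k in blobs(d,40):
    x,y,a,h,_=k[1]; print(k[1],[onz(c,x+a/2,y+e,.117)[:2].round(4).tolist() for e in(-.5,h-.5)])
E
python3 held.py w6
```

```text
19.9 [ 0.53879142 -0.24347846  0.30067786] [ 3.14100790e+00 -1.29065063e-04  2.91688865e+00] [ 0.53772115 -0.04906072 -2.08242561]
low [309.9, 189.4] [309.7, 192.9]
w10 [312.3, 188.3] [312.1, 191.9]
w55 [324.8, 209.0] [324.5, 213.3]
t75 [331.6, 231.3] [331.2, 236.0]
310 [(178, 202), (179, 229), (180, 232), (181, 232), (182, 228), (183, 193), (184, 121), (185, 62), (186, 52), (187, 60), (188, 64), (189, 62), (190, 51), (191, 34), (192, 27), (193, 27), (194, 28), (195, 27), (196, 28), (197, 28), (198, 28), (199, 28), (200, 28), (201, 28), (202, 28), (203, 27), (204, 28), (205, 27), (206, 29), (207, 38), (208, 52), (209, 64), (210, 74), (211, 81), (212, 83), (213, 83), (214, 84), (215, 83), (216, 82), (217, 81), (218, 80), (219, 81), (220, 81), (221, 81), (222, 82), (223, 82), (224, 81), (225, 82), (226, 80), (227, 81), (228, 82), (229, 82), (230, 82), (231, 87), (232, 101), (233, 119), (234, 128), (235, 130), (236, 126), (237, 111), (238, 81), (239, 47), (240, 25), (241, 15), (242, 14), (243, 13)]
[246, 134, 27, 11, 228] [ 0.5044 -0.2376] [[0.4963, -0.2514], [0.501, -0.2225], [0.5118, -0.2241], [0.5071, -0.2532]]
[229, 236, 63, 45, 2483] [ 0.6537 -0.2713] [[0.6754, -0.3174], [0.6137, -0.3012], [0.631, -0.2257], [0.6936, -0.2379]]
[248, 111, 25, 8, 173] [[0.4749, -0.2292], [0.4832, -0.2311]]
[245, 155, 27, 11, 259] [[0.5218, -0.2423], [0.5343, -0.2451]]
```

Request:
play_rows([
  [0.02,0,0,0,0,0,1],
  [0.044,-0.002,0.01,0,0,0,1],
  [0.044,-0.002,0.05,0,0,0,1],
  [0.044,-0.002,0.1,0,0,0,1],
  [0.044,-0.002,0.14,0,0,0,1],
  [0.044,-0.002,0.165,0,0,0,1],
  [0.044,-0.002,0.174,0,0,0,1],
  [0.044,-0.002,0.174,0,0,0,1],
])

```text
clock: 20.75
position: [0.5165, -0.2407, 0.2138]
tool_rot: [-3.142, -0.0, 2.915]
force: [0.2, 1.0, -1.7]
grip_width: 0.0286
finger_force: 59.5
```

```bash
python3 - <<'E'
from h import *
from workcell import *
s=observe();print(s["position"])
sd=grab_frame("side")[:,:,::-1].copy();cv2.imwrite("pics/s4.png",sd);c=get_calibration("side")
u=np.array([.9744,-.225,0]);v=np.array([.225,.9744,0]);P=s["position"]-[0,0,.084]
print("held pred",[proj(c,P-v*.07+u*e+[0,0,.02]).round(1).tolist() for e in(-.01,.01)])
for x,y in((.5058,-.2373),(.5315,-.2436)): print("tab pred",[proj(c,np.array([x,y,.11])-v*.015+u*e).round(1).tolist() for e in(-.004,.004)])
for r in(218,224,228,232): print(r,[(x,int(sd[r,x].mean())) for x in range(208,240)])
E
```

```text
[ 0.51650099 -0.24070176  0.21384844]
held pred [[212.2, 231.6], [223.8, 231.9]]
tab pred [[214.4, 226.0], [218.6, 226.1]]
tab pred [[228.3, 226.5], [232.5, 226.7]]
218 [(208, 72), (209, 64), (210, 48), (211, 45), (212, 46), (213, 53), (214, 53), (215, 58), (216, 56), (217, 56), (218, 56), (219, 54), (220, 56), (221, 56), (222, 55), (223, 55), (224, 56), (225, 45), (226, 27), (227, 28), (228, 43), (229, 40), (230, 24), (231, 29), (232, 28), (233, 29), (234, 66), (235, 112), (236, 65), (237, 65), (238, 64), (239, 60)]
224 [(208, 42), (209, 45), (210, 47), (211, 45), (212, 46), (213, 48), (214, 55), (215, 57), (216, 55), (217, 57), (218, 56), (219, 56), (220, 55), (221, 55), (222, 55), (223, 53), (224, 55), (225, 47), (226, 32), (227, 30), (228, 31), (229, 23), (230, 22), (231, 22), (232, 22), (233, 21), (234, 40), (235, 80), (236, 64), (237, 66), (238, 65), (239, 37)]
228 [(208, 45), (209, 44), (210, 47), (211, 45), (212, 50), (213, 33), (214, 54), (215, 54), (216, 54), (217, 56), (218, 55), (219, 55), (220, 54), (221, 55), (222, 55), (223, 56), (224, 57), (225, 51), (226, 35), (227, 32), (228, 30), (229, 32), (230, 21), (231, 21), (232, 24), (233, 22), (234, 30), (235, 63), (236, 66), (237, 66), (238, 54), (239, 29)]
232 [(208, 48), (209, 45), (210, 46), (211, 48), (212, 37), (213, 30), (214, 42), (215, 56), (216, 54), (217, 56), (218, 55), (219, 56), (220, 54), (221, 54), (222, 54), (223, 53), (224, 55), (225, 52), (226, 33), (227, 28), (228, 46), (229, 36), (230, 19), (231, 22), (232, 23), (233, 24), (234, 53), (235, 65), (236, 61), (237, 66), (238, 43), (239, 29)]
```

The held tray and the tab sit in the predicted relation to within 1 mm. I lower it in.

Request:
play_rows([
  [0.001,0,0.008,0,0,0,1],
  [0.001,0,0.016,0,0,0,1],
  [0.001,0,0.024,0,0,0,1],
  [0.001,0,0.032,0,0,0,1],
  [0.001,0,0.04,0,0,0,1],
  [0.001,0,0.048,0,0,0,1],
  [0.001,0,0.054,0,0,0,1],
  [0.001,0,0.054,0,0,0,1],
])

```text
clock: 21.6
position: [0.5159, -0.2407, 0.1864]
tool_rot: [3.142, -0.001, 2.915]
force: [1.3, -1.2, -1.6]
grip_width: 0.0291
finger_force: 59.5
```

Request:
play_rows([
  [0,0,0.006,0,0,0,1],
  [0,0,0.012,0,0,0,1],
  [0,0,0.018,0,0,0,1],
  [0,0,0.024,0,0,0,1],
  [0,0,0.03,0,0,0,1],
  [0,0,0.03,0,0,0,1],
])

```text
clock: 22.2
position: [0.5159, -0.2407, 0.1713]
tool_rot: [3.142, -0.001, 2.915]
force: [-0.5, 0.6, -3.5]
grip_width: 0.0289
finger_force: 59.5
```

Request:
play_rows([
  [0,0,0.006,0,0,0,1],
  [0,0,0.012,0,0,0,1],
  [0,0,0.018,0,0,0,1],
  [0,0,0.024,0,0,0,1],
  [0,0,0.03,0,0,0,1],
  [0,0,0.03,0,0,0,1],
])

```text
clock: 22.8
position: [0.5159, -0.2407, 0.1563]
tool_rot: [3.142, -0.001, 2.915]
force: [-0.3, -0.8, -1.6]
grip_width: 0.0289
finger_force: 59.5
```

```bash
python3 - <<'E'
from h import *
from workcell import *
s=observe();print(s['clock'],s['position'],s['force'],s['moment'])
sd=grab_frame("side")[:,:,::-1].copy();cv2.imwrite("pics/s5.png",sd)
cv2.imwrite("pics/s5c.png",cv2.resize(sd[150:300,180:310],None,fx=4,fy=4,interpolation=2))
E
```

```text
22.8 [ 0.51588155 -0.24070276  0.1563436 ] [-0.26316714 -0.78987293 -1.59399218] [-0.02878365 -0.03110609  0.01053563]
```

View pics/s5c.png

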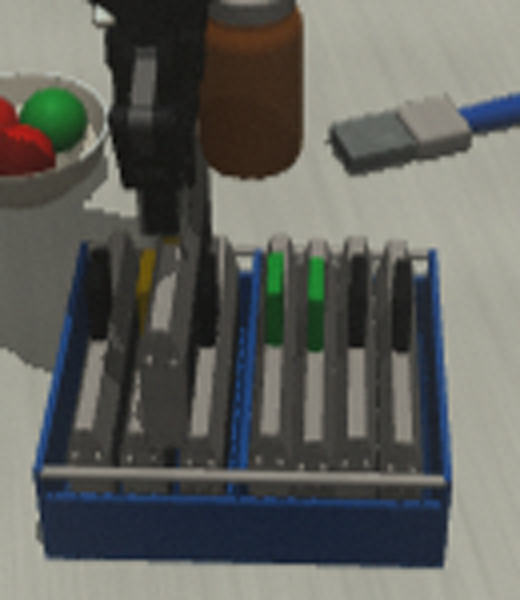

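The side crop shows the yellow tray at (165,390) entering between the yellow and black trays, and the far bay all upright with its four tabs in line. That was my tenth picture, so from here I check numerically.

Request:
play_rows([
  [0,0,0.006,0,0,0,1],
  [0,0,0.012,0,0,0,1],
  [0,0,0.018,0,0,0,1],
  [0,0,0.024,0,0,0,1],
  [0,0,0.03,0,0,0,1],
  [0,0,0.036,0,0,0,1],
  [0,0,0.04,0,0,0,1],
  [0,0,0.04,0,0,0,1],
])

```text
clock: 23.65
position: [0.5159, -0.2407, 0.1365]
tool_rot: [-3.142, -0.0, 2.915]
force: [0.1, -0.6, -1.3]
grip_width: 0.0287
finger_force: 59.5
```

Request:
play_rows([
  [0,0,0.006,0,0,0,1],
  [0,0,0.012,0,0,0,1],
  [0,0,0.018,0,0,0,1],
  [0,0,0.024,0,0,0,1],
  [0,0,0.03,0,0,0,1],
  [0,0,0.036,0,0,0,1],
  [0,0,0.04,0,0,0,1],
  [0,0,0.04,0,0,0,1],
])

```text
clock: 24.45
position: [0.5158, -0.2407, 0.1164]
tool_rot: [3.142, -0.001, 2.915]
force: [-1.3, 0.5, -1.6]
grip_width: 0.0286
finger_force: 59.6
```

Request:
play_rows([
  [0,0,0.006,0,0,0,1],
  [0,0,0.012,0,0,0,1],
  [0,0,0.018,0,0,0,1],
  [0,0,0.024,0,0,0,1],
  [0,0,0.03,0,0,0,1],
  [0,0,0.034,0,0,0,1],
  [0,0,0.034,0,0,0,1],
])

```text
clock: 25.15
position: [0.516, -0.2407, 0.0995]
tool_rot: [3.142, -0.0, 2.915]
force: [1.5, -0.7, -1.5]
grip_width: 0.0287
finger_force: 59.6
```

Request:
play_rows([
  [0,0,0.005,0,0,0,1],
  [0,0,0.01,0,0,0,1],
  [0,0,0.014,0,0,0,1],
  [0,0,0.019,0,0,0,1],
  [0,0,0.019,0,0,0,1],
])

```text
clock: 25.65
position: [0.5158, -0.2407, 0.0899]
tool_rot: [3.142, -0.001, 2.915]
force: [2.2, -1.1, -2.2]
grip_width: 0.029
finger_force: 59.6
```

Request:
play_rows([
  [0,0,0.002,0,0,0,1],
  [0,0,0.004,0,0,0,1],
  [0,0,0.004,0,0,0,1],
])

```text
clock: 25.95
position: [0.5166, -0.241, 0.0893]
tool_rot: [3.142, 0.001, 2.915]
force: [-1.8, 1.6, 15.9]
grip_width: 0.0284
finger_force: 61.5
```

Seated, with a 16 N floor reaction. I release, rise and check.

Request:
play_rows([
  [0,0,-0.002,0,0,0,0.8],
  [0,0,-0.002,0,0,0,0],
  [0,0,-0.002,0,0,0,0],
  [0,0,-0.002,0,0,0,0],
  [0,0,-0.002,0,0,0,0],
  [0,0,-0.03,0,0,0,0],
  [0,0,-0.1,0,0,0,0],
  [0,0,-0.19,0,0,0,0],
  [0,0,-0.28,0,0,0,0],
  [0,0,-0.37,0,0,0,0],
])

```text
clock: 26.95
position: [0.5156, -0.2408, 0.2763]
tool_rot: [-3.141, 0.001, 2.915]
force: [1.3, -0.5, 0.0]
grip_width: 0.0855
finger_force: 0.0
```

```bash
python3 - <<'E'
from h import *
from workcell import *
s=observe();print(s['clock'],s['position'],s['grip_width'])
c=get_calibration("wrist");w=grab_frame("wrist")[:,:,::-1].copy();cv2.imwrite("pics/w7.png",w)
sd=grab_frame("side")[:,:,::-1].copy();cv2.imwrite("pics/s6.png",sd)
cc=np.array([.5506,-.2475]);u=np.array([.9744,-.225])
for k in("green","yellow"):
    for b in blobs(mask(w,k),12):
        q=np.array([onz(c,*x,.117)[:2] for x in cv2.boxPoints(cv2.minAreaRect(np.argwhere(b[2])[:,::-1].astype(np.float32)))])
        print(k,b[1],((q-cc)@u).round(4),onz(c,*b[0],.117).round(4)[:2])
for im,n,lo in((w,"w",45),(sd,"s",36)):
    d=cv2.inRange(cv2.cvtColor(im,cv2.COLOR_BGR2HSV),(0,0,0),(180,255,lo))
    if n=="w": d[:,:225]=0;d[:,295:]=0;d[260:]=0
    else: d[:205]=0;d[242:]=0;d[:,:196]=0;d[:,296:]=0
    for k in blobs(d,25):
        x,y,a,h,_=k[1]; print(n,k[1],[((onz(c,x+a/2,y+e,.117)[:2]-cc)@u).round(4) for e in(-.5,h-.5)] if n=="w" else "")
# tab lean in side view: column of mean per row for each colour
for k in("green","yellow"):
    for b in blobs(mask(sd,k),12):
        y0,h=b[1][1],b[1][3]; print(k,b[1],[round(float(np.argwhere(b[2][r]).mean()),1) for r in range(y0,y0+h,4)])
for r in(214,219,224,229,234): print(r,[int(sd[r,x].mean()) for x in range(198,290)])
E
```

```text
26.95 [ 0.51556126 -0.24077153  0.27630712] 0.08547515769595729
green [425, 61, 37, 33, 932] [-0.1247 -0.1536 -0.1403 -0.1104] [ 0.4609 -0.0451]
green [248, 203, 28, 32, 750] [-0.0022 -0.0022  0.0358  0.0358] [ 0.5665 -0.2521]
yellow [249, 138, 26, 8, 200] [-0.0741 -0.0741 -0.0668 -0.0668] [ 0.4817 -0.2323]
yellow [246, 171, 28, 8, 212] [-0.0388 -0.0388 -0.0311 -0.031 ] [ 0.5161 -0.2422]
w [249, 119, 28, 10, 222] [np.float64(-0.0938), np.float64(-0.0838)]
w [225, 153, 11, 3, 30] [np.float64(-0.0589), np.float64(-0.0557)]
w [239, 153, 12, 3, 35] [np.float64(-0.0589), np.float64(-0.0557)]
w [254, 153, 12, 3, 34] [np.float64(-0.0589), np.float64(-0.0557)]
w [269, 152, 12, 4, 35] [np.float64(-0.06), np.float64(-0.0557)]
w [284, 152, 11, 4, 40] [np.float64(-0.06), np.float64(-0.0557)]
w [248, 182, 26, 15, 351] [np.float64(-0.0271), np.float64(-0.0099)]
w [249, 234, 27, 26, 576] [np.float64(0.0351), np.float64(0.0691)]
s [196, 212, 6, 23, 94] 
s [233, 214, 5, 23, 101] 
s [267, 215, 5, 22, 86] 
s [278, 216, 5, 22, 90] 
s [217, 220, 5, 22, 50] 
green [185, 172, 16, 14, 148] [193.0, 192.5, 19
[... 1433 characters left out ...]
45, 42, 40, 46, 50, 48, 48, 48, 70, 76, 58, 27, 30, 30, 45, 52, 51, 52, 43, 59, 60, 61, 60, 60, 45, 22, 23, 21, 23, 25, 68, 62, 62, 59, 55, 68, 44, 47, 35, 33, 34, 35, 35, 63, 62, 61, 54, 45, 46, 34, 36, 37, 39, 65, 63, 62, 47, 46, 49, 26, 26, 27, 26, 40, 63, 52, 51, 51, 50, 53, 25, 29, 26, 29, 35, 65, 36, 35, 35, 36, 57, 78]
234 [23, 27, 71, 51, 48, 49, 49, 50, 44, 42, 42, 42, 46, 54, 48, 50, 48, 49, 53, 64, 35, 29, 31, 41, 42, 49, 49, 48, 46, 66, 63, 63, 62, 48, 45, 25, 23, 21, 22, 41, 63, 62, 62, 47, 70, 67, 42, 47, 34, 33, 35, 33, 38, 61, 62, 61, 47, 44, 40, 32, 34, 36, 38, 61, 63, 63, 45, 47, 46, 27, 25, 24, 28, 51, 63, 55, 43, 49, 49, 49, 25, 26, 26, 26, 44, 65, 50, 44, 33, 36, 48, 74]
```

The yellow washed tray is home. Its yellow neighbour and the nearest black tray lean towards the robot, with tab spacing of about 36 mm. I'll nudge them upright the same way, from the robot's side.

Request:
play_rows([
  [0.06,0.001,0,0,0,0,0.5],
  [0.12,0.002,0,0,0,0,1],
  [0.179,0.003,0,0,0,0,1],
  [0.179,0.003,0.08,0,0,0,1],
  [0.179,0.003,0.17,0,0,0,1],
  [0.179,0.003,0.26,0,0,0,1],
  [0.179,0.003,0.33,0,0,0,1],
  [0.179,0.003,0.364,0,0,0,1],
  [0.179,0.003,0.364,0,0,0,1],
])

```text
clock: 27.95
position: [0.4281, -0.2189, 0.09]
tool_rot: [3.141, -0.003, 2.915]
force: [0.1, -0.1, 0.2]
grip_width: 0.0003
finger_force: 0.0
```

Request:
play_rows([
  [-0.01,0,0,0,0,0,1],
  [-0.02,0,0,0,0,0,1],
  [-0.03,0,0,0,0,0,1],
  [-0.036,0,0,0,0,0,1],
  [-0.042,0,0,0,0,0,1],
  [-0.048,0,0,0,0,0,1],
  [-0.054,0,0,0,0,0,1],
  [-0.06,0,0,0,0,0,1],
  [-0.06,0,0,0,0,0,1],
])

```text
clock: 28.85
position: [0.4588, -0.2261, 0.0913]
tool_rot: [-3.142, 0.0, 2.915]
force: [-0.5, -0.5, 0.0]
grip_width: -0.0
finger_force: 0.0
```

```bash
cat > chk.py <<'E'
from h import *
from workcell import *
s=observe();cc=np.array([.5506,-.2475]);u=np.array([.9744,-.225])
print(s['clock'],s['position'],"s",((s['position'][:2]-cc)@u).round(4),s['force'])
sd=grab_frame("side")[:,:,::-1].copy()
d=cv2.inRange(cv2.cvtColor(sd,cv2.COLOR_BGR2HSV),(0,0,0),(180,255,36));d[:205]=0;d[242:]=0;d[:,:186]=0;d[:,296:]=0
for k in("green","yellow","black"):
    for b in blobs(mask(sd,k) if k!="black" else d,12):
        y0,h=b[1][1],b[1][3]
        if y0>190: print(k,b[1],[round(float(np.argwhere(b[2][r]).mean()),1) for r in range(y0,y0+h,4)])
for r in(222,228,234): print(r,[int(sd[r,x].mean()) for x in range(190,240)])
E
python3 chk.py
```

```text
28.85 [ 0.45877098 -0.2260544   0.09128825] s -0.0943 [-0.47727024 -0.50587647  0.03492727]
green [247, 213, 4, 23, 79] [248.5, 248.5, 248.5, 248.0, 248.0, 248.0]
green [257, 215, 4, 23, 87] [258.5, 258.5, 258.5, 258.5, 258.5, 258.5]
yellow [212, 212, 5, 12, 44] [216.0, 214.5, 213.5]
yellow [222, 213, 5, 12, 46] [224.5, 224.5, 224.0]
black [186, 205, 13, 23, 205] [192.5, 193.5, 191.5, 190.5, 191.5, 191.5]
black [201, 213, 7, 22, 124] [204.0, 203.5, 203.5, 204.0, 203.5, 203.5]
black [233, 214, 5, 22, 92] [234.5, 234.5, 235.0, 235.0, 234.5, 234.5]
black [267, 215, 4, 22, 73] [268.5, 268.0, 268.0, 268.5, 268.5, 268.5]
black [278, 224, 5, 14, 56] [278.5, 280.0, 279.5, 279.5]
222 [25, 26, 27, 24, 28, 30, 48, 60, 43, 35, 32, 25, 24, 26, 26, 24, 24, 39, 122, 70, 69, 63, 101, 102, 103, 67, 48, 57, 124, 70, 68, 70, 91, 115, 117, 109, 49, 53, 122, 70, 68, 68, 57, 31, 29, 31, 32, 34, 119, 70]
228 [61, 62, 60, 52, 51, 51, 55, 55, 40, 33, 32, 29, 24, 22, 23, 24, 25, 37, 70, 69, 69, 68, 56, 55, 57, 56, 44, 53, 70, 72, 70, 68, 57, 56, 58, 57, 51, 49, 75, 69, 69, 70, 52, 26, 24, 26, 25, 29, 79, 70]
234 [92, 89, 88, 89, 87, 56, 47, 36, 33, 32, 34, 35, 33, 22, 23, 30, 72, 68, 69, 68, 70, 50, 48, 58, 54, 57, 65, 75, 69, 69, 68, 53, 46, 55, 57, 54, 56, 66, 69, 68, 69, 52, 51, 29, 23, 24, 25, 46, 69, 69]
```

The near-bay tabs are now evenly spaced about 10 px (20 mm) apart: 204, 214, 224 and 235. I back off, rise and do a final check.

Request:
play_rows([
  [0.008,0,0,0,0,0,1],
  [0.025,0,0,0,0,0,1],
  [0.04,0,-0.02,0,0,0,1],
  [0.04,0,-0.08,0,0,0,1],
  [0.04,0,-0.17,0,0,0,1],
  [0,0,-0.26,0,0,0,0.5],
  [-0.06,0,-0.35,0,0,0,0],
  [-0.13,0,-0.4,0,0,0,0],
  [-0.18,0,-0.42,0,0,0,0],
  [-0.18,0,-0.42,0,0,0,0],
])

```text
clock: 29.9
position: [0.5481, -0.2463, 0.3031]
tool_rot: [-3.141, 0.003, 2.916]
force: [-0.1, 0.4, -0.9]
grip_width: 0.0724
finger_force: 0.0
```

```bash
python3 chk.py; python3 - <<'E'
from h import *
from workcell import *
c=get_calibration("wrist");w=grab_frame("wrist")[:,:,::-1].copy();cv2.imwrite("pics/w8.png",w)
cc=np.array([.5506,-.2475]);u=np.array([.9744,-.225]);v=np.array([.225,.9744])
print("cam s",(c["xyz"][:2]-cc)@u)
d=cv2.inRange(cv2.cvtColor(w,cv2.COLOR_BGR2HSV),(0,0,0),(180,255,45));d[:,:225]=0;d[:,295:]=0;d[260:]=0
for k in("green","yellow","black"):
    for b in blobs(mask(w,k) if k!="black" else d,60):
        q=np.array([onz(c,*x,.117)[:2] for x in cv2.boxPoints(cv2.minAreaRect(np.argwhere(b[2])[:,::-1].astype(np.float32)))])-cc
        print(k,b[1],"s",(q@u).min().round(4),(q@u).max().round(4),"t",(q@v).mean().round(4))
t0=cv2.imread("pics/top0.png");t=grab_frame("top")[:,:,::-1]
for n,(x,y,a,h) in dict(jarcap=(185,172,36,42),bowl=(176,236,56,54),brush=(200,108,26,70)).items():
    print(n,"diff",np.abs(t0[y:y+h,x:x+a].astype(int)-t[y:y+h,x:x+a]).mean().round(1))
E
```

```text
29.9 [ 0.54809823 -0.24631151  0.30313182] s -0.0027 [-0.11744366  0.41015306 -0.9196157 ]
green [247, 213, 4, 23, 79] [248.5, 248.5, 248.5, 248.0, 248.0, 248.0]
green [257, 215, 4, 23, 86] [258.5, 258.5, 258.5, 258.5, 259.0, 258.5]
yellow [212, 212, 5, 12, 43] [215.0, 214.0, 213.5]
yellow [222, 214, 4, 11, 32] [224.5, 224.0, 223.5]
black [201, 213, 7, 22, 122] [204.5, 204.0, 204.0, 204.0, 204.0, 204.0]
black [232, 214, 6, 23, 108] [235.0, 235.0, 235.0, 235.0, 235.0, 234.5]
black [267, 215, 5, 22, 88] [269.0, 269.0, 269.0, 269.0, 268.5, 268.5]
black [278, 216, 5, 22, 92] [280.0, 280.5, 280.0, 280.0, 280.0, 279.5]
222 [86, 85, 84, 84, 83, 83, 82, 80, 69, 57, 31, 27, 27, 26, 27, 24, 24, 35, 119, 67, 61, 54, 89, 93, 96, 73, 42, 40, 65, 45, 44, 45, 76, 98, 97, 92, 41, 38, 63, 43, 44, 45, 36, 26, 25, 24, 25, 31, 105, 60]
228 [154, 149, 82, 85, 83, 80, 75, 68, 45, 33, 32, 31, 23, 23, 22, 24, 24, 38, 62, 61, 62, 61, 47, 51, 50, 51, 42, 41, 46, 45, 43, 43, 43, 51, 51, 49, 43, 37, 47, 43, 43, 49, 44, 20, 23, 21, 21, 24, 70, 60]
234 [150, 149, 150, 148, 145, 88, 69, 40, 32, 34, 33, 36, 32, 23, 21, 25, 46, 63, 60, 63, 63, 51, 44, 51, 50, 51, 50, 64, 57, 43, 46, 45, 43, 47, 50, 52, 50, 59, 55, 45, 60, 49, 45, 23, 21, 21, 23, 43, 62, 62]
cam s -0.08037968833579946
green [417, 37, 35, 33, 856] s -0.1478 -0.1049 t 0.1807
green [249, 174, 25, 12, 273] s 0.002 0.0155 t 0.0005
green [247, 188, 24, 15, 305] s 0.0192 0.0369 t -0.0025
yellow [248, 122, 26, 8, 197] s -0.0575 -0.0498 t -0.0002
yellow [246, 140, 26, 8, 172] s -0.0376 -0.0296 t -0.0025
black [249, 104, 25, 7, 166] s -0.0767 -0.0703 t 0.0003
black [247, 153, 25, 12, 245] s -0.0239 -0.0098 t -0.0017
black [247, 203, 27, 28, 613] s 0.0381 0.0739 t -0.0007
jarcap diff 18.0
bowl diff 18.0
brush diff 19.0
```

All six rack and washed tabs sit about 20 mm apart, upright and centred sideways within 3 mm. The robot is clear of everything, so I hand in.

```bash
python3 -c "
from workcell import *
print(job_done())"
```

```text
the job is handed in; nothing more can be done
None
```

Both washed trays are back in the blue caddy, seated on its floor about 20 mm directly behind their same-coloured neighbours, with every tray upright; I handed the job in at about 30 s, and no verdict came back.

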